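Start the screw lid of a tilted bean canister and close it

ROBOT

A 6-joint arm with a two-finger parallel gripper is mounted at the origin on the work surface. World frame = base frame: x ahead of the robot, y to its left, z up, the work surface at z = 0. Lengths are in mm, angles in rad, forces in N, time in s.
With the tool pointing down it reaches from about 250 to 725 mm from the base axis. Payload 9.7 kg.
Tool frame: the origin (TCP) lies on the centre line of the jaws, within the pads' length; the fingertips stand 8 mm ahead of it and the grasp point (between the pads) lies 11 mm behind it (env.tip_extent is the distance from the TCP to the fingertips, in mm); z points along the fingers, y is the line along which they close (so a half turn about z gives the same grasp; the last joint's range is limited). The gripper opens to 85 mm and grips with 20 to 120 N. Pads are 22 mm wide; open, the fingers measure 114 mm over their backs; the gripper's body (76 mm by 85 mm) begins 54 mm behind the grasp point. The pads swing forward as they close: fully open they stand 13 mm farther back than shut.
Start: joints at [1.185, 0.087, 0.176, 1.66, 0, 1.571], TCP at [206.962, 509.572, 239.284] pointing down, gripper open.
Joint ranges: [-3.13, 3.13], [-0.85, 1.81], [-1.15, 1.24], [-2.2, 2.28], [-1.44, 1.52], [-3.14, 3.14]. Speed limits (rad/s): [2.22, 2.22, 2.57, 3.14, 3.14, 3.14].

INTERFACE

Orientations are given as a rotation vector (axis times angle).
In Python, from station import env gives the robot as it stands.
- The arm moves only by the tool play_rows, never from a script. Its arguments are lists of equal length, an entry for each row: "fingers": the opening in per cent of the stroke, from 0 (shut) to 100 (fully open); "delta_pos": the shift along the tool's x, y, z in mm, a list of three; "delta_rot": the turn, a rotation vector about the tool's x, y, z in degrees, a list of three. A call has 1 to 8 rows; each row is the pose to reach, as a shift and turn from the pose commanded when the call began, along the tool's axes at that moment; what a row does not reach only later rows make up. A row lasts 1/12 s, in which the tool goes at most 41.7 mm and 7.16 degrees, less where a joint would pass 70% of its speed; a pose out of reach is approached as far as the arm can. A call with a gripper value outside its range is refused whole. The fingers move at their own pace and stop on an object; "grip_force" is the grip in N (left out, the last holds). Time passes only in rows, so rows that repeat a pose let the fingers close. It gives the time, the measured TCP pose, the force, the opening and the grip force at its end, in the units of the state.
- env.observe(): the state, without advancing time (a new reading comes with each control period).
- env.grab_frame(name): name is "scene" or "top"; returns a dict with "color" (384x512x3 uint8, red, green, blue), "mtx" (3x3 intrinsics, pixels), "extrinsics" (4x4, takes a point from camera to world coordinates). Camera axes: x right, y down, z forward; pixel columns grow to the right and rows downward; lengths in mm; the calibration is good to about 2 mm. A picture is of the moment at which its call begins. There is no depth.
- env.job_done(): hands the job in; it is judged then, once.
The state is a dict: "clock": time; "joint_positions": joint angles; "dq": joint speeds; "tau": joint torques, N m; "tcp_pos": TCP position; "tcp_rot": TCP orientation; "force": force on the tool from outside, world axes, zero at the start; "wrist_torque": the same for the moment, N m; "opening": finger opening in mm; "grasp_force": force on a finger pad.
Only numpy, scipy, OpenCV 4.12 (cv2) and the standard library are available. Lean on these libraries where they do the work, as an engineer would, in place of code of your own. Each camera call takes 0.05 s, during which the arm holds its last target. There are 200 camera calls.

TASK

The lid of the green bean canister has only been set down on its neck, with its thread not yet started. Without lifting it off and keeping it square to the neck, turn it backward (counter-clockwise, seen from outside the lid) until it drops into the thread, then forward (clockwise) until it is fully home against its stop, and let go. Leave the cup, the jug and the glass where they stand.

Things in the scene. Friction and masses are not known exactly. Their poses are not given: they have to be found in the camera images.
- canister: Green bean canister, 104 mm wide, fixed in a dark steel stand that leans it 30 deg from vertical, mouth roughly towards the robot. Origin: centre of the rim of its white neck (48 mm wide, 205 mm above the counter). z: outward along the neck's axis (up, leaning to the robot); x: across the mouth, level with the rim, away from the robot and upwards; y: left, level.
- ledge (a point): Point on the neck's axis 5 mm below the rim, at the height of three flat ledges on which the lid's three hidden lugs (120 deg apart) lie at first. Counter-clockwise of each ledge is a gap where the lug can drop 9 mm. Stops bar the way clockwise past the home angle and counter-clockwise more than about 0.2 rad past the gap's middle.
- groove (a point): Point on the neck's axis 14 mm below the rim, the height of the lid's underside once dropped. From the gap's middle a groove leads clockwise under the ledge for 1.36 rad, falling 1 to 2 mm more, to a hard stop: home.
- lid: Loose black screw lid, 72 mm wide, 21 mm high, about 90 g, 2 mm of sideways play on the neck. Origin: centre of its open underside; z: outward along its axis; x: along the orange bar grip on its top, away from the bar's white dot; y: across the bar. Turns easily. Held in a gripper it drops only if pressed a few N along the axis, or let go.
- bar (a point): Middle of the lid's orange bar grip, on the lid's axis 41 mm above its underside. The bar is 48 mm long, 14 mm thick and 32 mm high, standing on the lid's flat top (from 21 to 53 mm above the underside). Pinch it across its thickness.
- dot (a point): White dot on top of one end of the bar, 17 mm from the lid's axis; shows the lid's angle. Angle from the canister's x to the lid's x, counter-clockwise seen from outside: 0 at home (bar in line with the canister's lean, dot on the low side towards the robot), 0.1 to 0.75 rad at the start, 1.15 to 1.57 where it drops (middle 1.36).
- spare: Bystander: steel-coloured canister of the same size in the same kind of stand, its lid already closed and fixed, showing how a home lid looks. Origin and axes as for the green canister. The two canisters swap places.
- cup: Bystander: white ceramic mug, 72 mm wide, 60 mm high, loose. Origin: centre of its underside.
- jug: Bystander: steel milk jug, 84 mm wide, 100 mm high, loose. Origin: centre of its underside.
- tumbler: Bystander: drinking glass, 70 mm wide, 120 mm high, loose. Origin: centre of its underside.
Things that resemble listed ones, but are neither listed nor needed, are in the scene too. Of the things shaped like the lid, the black one is meant.

How it is judged:
By the outcome, as a careful person would: the job done as asked, in the order asked, and still so for the second after the job is handed in, with the robot touching nothing.
It also fails if it takes over 38 s, if anything falls off the work surface, if the arm or the gripper's body presses on something with over 40 N, if the wrist force passes 120 N, or if a joint passes its speed limit or range.

## Working session

There is one attempt and no reset: what is moved stays moved. The work goes in short steps, Python scripts to look and compute and a tool call to move; the robot and the scene stay as the last step left them, time stands still between calls to the robot, and variables do not carry over. Pictures are saved under pics/ and viewed, at most 10 in all, crops included, and the job is handed in when it is done.

Besides the shell and the picture viewer there is one more tool, called after "Request:" by a JSON object that holds its "method" and its "body", one argument or row to a line. play_rows: Moves the arm, as the interface text tells. Its arguments: {"type":"object","properties":{"fingers":{"type":"array"},"delta_pos":{"type":"array"},"delta_rot":{"type":"array"},"grip_force":{"type":"number"}},"required":["fingers","delta_pos","delta_rot"]}

```bash
mkdir -p pics; ls; python3 - <<'E'
from station import env
import cv2,numpy as np
for n in("scene","top"):
    f=env.grab_frame(n);np.savez(f"pics/{n}0.npz",**f);cv2.imwrite(f"pics/{n}0.png",cv2.resize(f["color"][:,:,::-1],(800,600)))
    print(n,f["mtx"].round(1).tolist(),f["extrinsics"].round(3).tolist())
print(env.observe())
E
```

```text
pics
scene [[387.7, 0.0, 259.0], [0.0, 387.7, 188.7], [0.0, 0.0, 1.0]] [[0.773, 0.454, -0.443, 1084.045], [0.635, -0.538, 0.555, -698.165], [0.013, -0.71, -0.704, 1051.311], [0.0, 0.0, 0.0, 1.0]]
top [[358.4, 0.0, 254.6], [0.0, 358.4, 187.2], [0.0, 0.0, 1.0]] [[0.04, -0.972, 0.231, 268.314], [-0.999, -0.039, 0.008, 13.349], [0.001, -0.231, -0.973, 1203.07], [0.0, 0.0, 0.0, 1.0]]
{'clock': 0.1, 'joint_positions': array([ 1.18501648e+00,  8.74450725e-02,  1.75190490e-01,  1.65978804e+00,
       -2.27520470e-05,  1.57080972e+00]), 'dq': array([ 0.00014932, -0.00183291,  0.00067528,  0.00158122, -0.00010022,
        0.00067439]), 'tau': array([-8.05837153e-04, -5.21559405e+01,  4.65653515e+01,  1.60222419e-02,
       -1.18506414e-04, -2.58292852e-05]), 'tcp_pos': array([206.88720553, 509.39426614, 238.62022138]), 'tcp_rot': array([-6.02209807e-01, -3.08311260e+00,  1.92808454e-03]), 'force': array([ 0.59431908, -0.40881843, -0.21864977]), 'wrist_torque': array([ 0.03148514, -0.01428069, -0.04872154]), 'grasp_force': 0.0, 'opening': 85.5350137394138}
```

View pics/scene0.png

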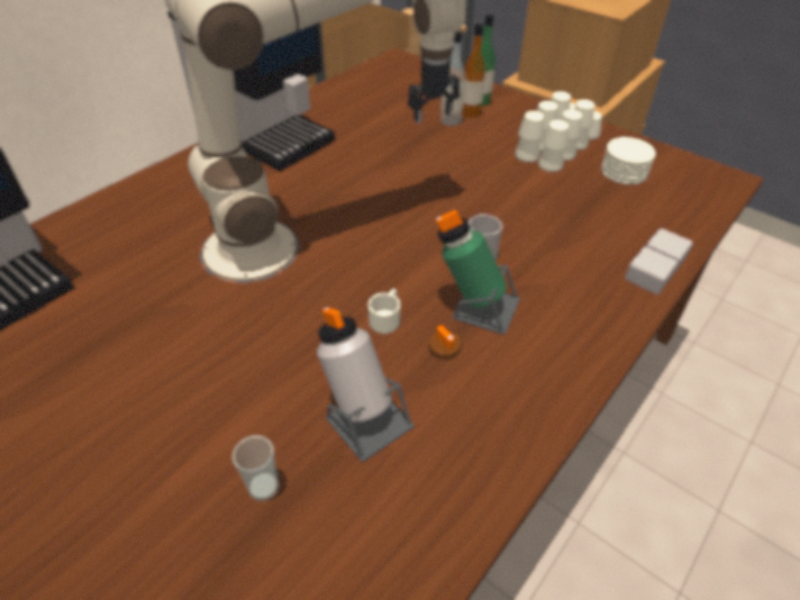

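View pics/top0.png

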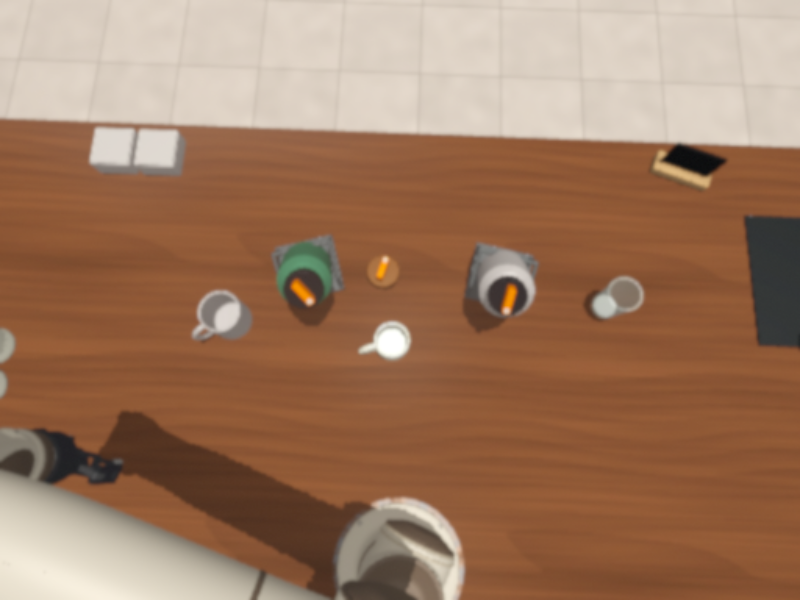

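The canister is left of centre with its bar at about (302,292) of the 800-wide top view and the dot at the lower right end (311,303). The jug is at (222,313) and the mug at (392,340). I'll measure the bar, lid and body next.

```bash
cat > h.py <<'E'
import numpy as np,cv2
def ray(f,uv):
    T=f["extrinsics"];d=np.linalg.inv(f["mtx"])@[uv[0],uv[1],1];d=T[:3,:3]@d
    return T[:3,3],d/np.linalg.norm(d)
def tri(f,a,g,b):
    o,d=ray(f,a);p,e=ray(g,b)
    s=np.linalg.lstsq(np.c_[d,-e],p-o,rcond=None)[0]
    x,y=o+s[0]*d,p+s[1]*e
    return (x+y)/2,np.linalg.norm(x-y)
def proj(f,P):
    T=f["extrinsics"];q=f["mtx"]@(T[:3,:3].T@(np.asarray(P)-T[:3,3]));return q[:2]/q[2]
def onz(f,uv,z):
    o,d=ray(f,uv);return o+d*(z-o[2])/d[2]
def blobs(f,lo,hi,mn=15):
    m=cv2.inRange(cv2.cvtColor(f["color"],cv2.COLOR_RGB2HSV),lo,hi)
    n,l,s,c=cv2.connectedComponentsWithStats(m)
    return [(c[i],s[i,4],l==i) for i in range(1,n) if s[i,4]>=mn]
ORANGE=((6,200,190),(20,255,255));GREEN=((60,70,30),(90,255,255))
E
python3 - <<'E'
from h import *
S,T=[dict(np.load(f"pics/{n}0.npz")) for n in("scene","top")]
for n,f in(("S",S),("T",T)):
    for k,c in(("or",ORANGE),("gr",GREEN)):
        for b in blobs(f,*c): 
            ys,xs=np.nonzero(b[2]); r=cv2.minAreaRect(np.c_[xs,ys].astype(np.float32)); print(n,k,b[0].round(1),b[1],[np.round(v,1) for v in r])
def crop(f,u,v,s,n): return cv2.resize(f["color"][v-s:v+s,u-s:u+s,::-1],(400,400),interpolation=cv2.INTER_CUBIC)
cv2.imwrite("pics/c1.png",np.hstack([crop(S,300,170,50,0),crop(T,200,180,40,0)]))
E
```

```text
S or [287.2 140.2] 101 [array([286.8, 140.2]), array([ 8.5, 12.9]), np.float64(66.8)]
S or [213.9 201.8] 63 [array([214.3, 201.8]), array([14.1,  6.4]), np.float64(45.0)]
S or [283.7 212. ] 43 [array([284.8, 212.8]), array([12. ,  4.2]), np.float64(45.0)]
S gr [312.1  29.5] 130 [array([312. ,  29.1]), array([27.9,  6.5]), np.float64(84.3)]
S gr [303.9 171.8] 1005 [array([304.2, 172.9]), array([45.6, 27.3]), np.float64(63.4)]
S gr [307.4 194.4] 25 [array([307.1, 194.6]), array([ 2.7, 10.2]), np.float64(76.0)]
T or [243.9 172.9] 47 [array([243.8, 173.1]), array([4.7, 9.8]), np.float64(18.4)]
T or [192.2 185.7] 78 [array([192., 186.]), array([14.1,  5.7]), np.float64(45.0)]
T or [326.1 189.5] 70 [array([326.3, 189.3]), array([ 5.3, 13.2]), np.float64(15.3)]
T gr [195.2 168.4] 514 [array([194.8, 170.7]), array([33.2, 29.6]), np.float64(2.0)]
```

View pics/c1.png

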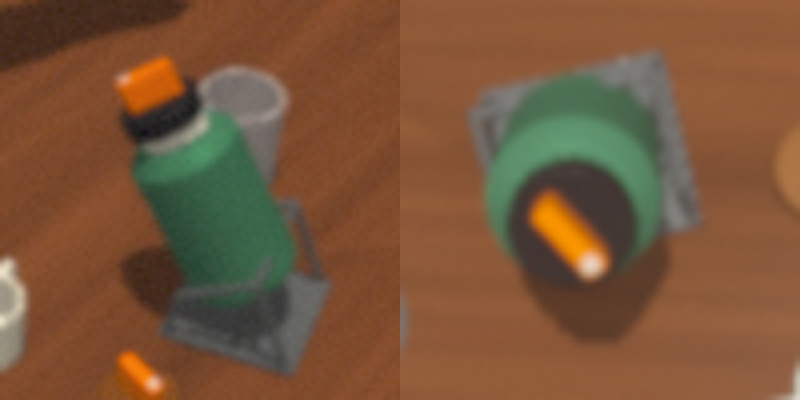

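```bash
python3 - <<'E'
from h import *
S,T=[dict(np.load(f"pics/{n}0.npz")) for n in("scene","top")]
np.set_printoptions(precision=1,suppress=True)
for uv in((174.4,161),(212,150.4),(220,185.6)): print("T plate",onz(T,uv,3))
for uv in((291.2,202.5),(323,213.2),(332.5,190)): print("S plate",onz(S,uv,3))
print("bar",tri(S,(287.2,140.2),T,(192.2,185.7)))
print("dot",tri(S,(280.8,139.5),T,(198,192.8)))
print("spare bar",tri(S,(213.9,201.8),T,(326.1,189.5)))
# lid disc centre in top view, lid top (z~?) and rest
for nm,f,uv,z in(("liddisc T",T,(160+174/5,140+222/5),219),("cup",T,(392*.64,340*.64),60),("jug",T,(222*.64,313*.64),100)): print(nm,onz(f,uv,z))
E
```

```text
T plate [636.4 307.5   3. ]
T plate [680.8 178.6   3. ]
T plate [554.4 142.5   3. ]
S plate [561.9 148.1   3. ]
S plate [681.4 179.4   3. ]
S plate [644.6 303.9   3. ]
bar (array([494.4, 193.3, 233.4]), np.float64(4.582426140871369))
dot (array([476.1, 177. , 235.9]), np.float64(0.2593104122043429))
spare bar (array([ 501.2, -177.9,  229.9]), np.float64(0.647270217912794))
liddisc T [503.5 190.6 219. ]
cup [439.2  30.6  60. ]
jug [474.  373.1 100. ]
```

```bash
cat >> h.py <<'E'
AZ=np.deg2rad(16.5)
def axes(az=AZ):
    h=np.array([-np.cos(az),-np.sin(az),0]);a=.5*h+np.array([0,0,np.sqrt(.75)])
    x=-np.sqrt(.75)*h+np.array([0,0,.5]);return x,np.cross(a,x),a
E
python3 - <<'E'
from h import *
np.set_printoptions(precision=3,suppress=True)
S,T=[dict(np.load(f"pics/{n}0.npz")) for n in("scene","top")]
x,y,a=axes()
def onp(f,uv,P,n):
    o,d=ray(f,uv);return o+d*((P-o)@n)/(d@n)
C=np.array([487,187,245.5])
# whole-bar blob (orange+white) PCA per view -> direction in bar plane (midheight)
for n,f,c in(("T",T,(192.2,185.7)),):
    b=[b for b in blobs(f,*ORANGE) if np.hypot(*(b[0]-c))<3][0]
    ys,xs=np.nonzero(b[2]);v=cv2.fitLine(np.c_[xs,ys].astype(np.float32),2,0,.01,.01).ravel();print(v)
    p=onp(f,b[0]+6*v[:2],C,a)-onp(f,b[0]-6*v[:2],C,a);d=-p if p@x<0 else p;print("theta pca",np.arctan2(d@y,d@x))
d=onp(T,(160+145/5,140+208/5),C,a)-onp(T,(198,192.8),C,a);print("theta pick",np.arctan2(d@y,d@x),np.linalg.norm(d))
for az in(12,16.5,21):
  x,y,a=axes(np.deg2rad(az)); th=.5
  print(az,"C from dot",np.array([476.1,177,235.9])+17*(np.cos(th)*x+np.sin(th)*y))
from station import env
from scipy.spatial.transform import Rotation as R
print(R.from_rotvec(env.observe()["tcp_rot"]).as_matrix())
E
```

```text
[  0.689   0.724 192.167 185.705]
theta pca 0.4786219493838257
theta pick 0.3944981940764086 39.92918475435068
12 C from dot [487.043 187.658 243.359]
16.5 C from dot [486.173 188.484 243.359]
21 C from dot [485.241 189.239 243.359]
[[-0.927  0.376 -0.   ]
 [ 0.376  0.926 -0.001]
 [-0.    -0.001 -1.   ]]
```

```bash
cat >> h.py <<'E'
from scipy.spatial.transform import Rotation as R
def target(C,back,th,az=AZ):
    """tool pose with TCP `back` mm outward from C on the axis, pads across bar at angle th"""
    x,y,a=axes(az);ty=-np.sin(th)*x+np.cos(th)*y;tz=-a
    return C+back*a,R.from_matrix(np.c_[np.cross(ty,tz),ty,tz])
def delta(o,p,r):
    r0=R.from_rotvec(o["tcp_rot"])
    return r0.inv().apply(p-o["tcp_pos"]).round(1).tolist(),(r0.inv()*r).as_rotvec(degrees=True).round(2).tolist()
E
python3 - <<'E'
from h import *
from station import env
C=np.array([487,187,246.])
o=env.observe();p,r=target(C,60,.45);print(p,delta(o,p,r))
E
```

```text
[458.23540795 178.47953966 297.96152423] ([-357.4, -212.1, -59.1], [-3.59, -31.45, -62.83])
```

Request:
{"method": "play_rows", "body": {
  "fingers": [50,50,50,50,50,50,50,50],
  "delta_pos": [
    [-15,-10,-50],
    [-55,-35,-60],
    [-90,-55,-60],
    [-130,-75,-60],
    [-165,-100,-60],
    [-200,-120,-60],
    [-235,-140,-60],
    [-270,-160,-60]
  ],
  "delta_rot": [
    [0,-3,-6],
    [-1,-6,-12],
    [-1,-9,-18],
    [-1.4,-12,-24],
    [-1.7,-15,-30],
    [-2,-18,-36],
    [-2.4,-21,-42],
    [-2.8,-24,-48]
  ]
}}

```text
clock: 0.77
tcp_pos: [383.1, 277.1, 299.1]
tcp_rot: [-0.606, 2.674, -0.043]
force: [0.9, 0.6, -0.1]
opening: 42.3
grasp_force: 0.0
```

```bash
python3 - <<'E'
from h import *
from station import env
C=np.array([487,187,246.])
o=env.observe();print(o["joint_positions"].round(2),o["opening"]);p,r=target(C,60,.45);print(o["tcp_pos"],delta(o,p,r))
E
```

```text
[ 0.76 -0.41 -0.19  1.45 -0.23  0.27] 42.31992228482381
[383.0513349  277.07619453 299.1220136 ] ([-20.4, -119.8, 24.5], [-0.81, -7.9, -15.89])
```

Request:
{"method": "play_rows", "body": {
  "fingers": [50,50,50,50,50,50,50],
  "delta_pos": [
    [-5,-30,6],
    [-10,-60,12],
    [-15,-90,18],
    [-20.4,-119.8,24.5],
    [-20.4,-119.8,24.5],
    [-20.4,-119.8,24.5],
    [-20.4,-119.8,24.5]
  ],
  "delta_rot": [
    [0,-2,-4],
    [0,-4,-8],
    [-0.6,-6,-12],
    [-0.8,-7.9,-15.9],
    [-0.8,-7.9,-15.9],
    [-0.8,-7.9,-15.9],
    [-0.8,-7.9,-15.9]
  ]
}}

```text
clock: 1.35
tcp_pos: [456.9, 179.7, 297.5]
tcp_rot: [-0.936, 2.449, -0.055]
force: [0.4, 0.3, 0.5]
opening: 42.7
grasp_force: 0.0
```

```bash
python3 - <<'E'
from h import *
from station import env
C=np.array([487,187,246.])
o=env.observe();print(o["joint_positions"].round(2),o["opening"]);p,r=target(C,-20,.45);print(o["tcp_pos"],delta(o,p,r))
fs=[env.grab_frame(n) for n in("scene","top")]
im=[]
for f in fs:
    u,v=proj(f,C).astype(int);im.append(cv2.resize(f["color"][v-40:v+40,u-40:u+40,::-1],(400,400),interpolation=cv2.INTER_CUBIC));print(u,v,proj(f,C),proj(f,o["tcp_pos"]))
cv2.imwrite("pics/c2.png",np.hstack(im))
E
```

```text
[ 0.41 -0.54 -0.33  1.26 -0.06 -0.34] 42.6901356125172
[456.88829494 179.67189526 297.52486756] ([-0.5, -1.9, 80.1], [0.04, -0.18, -0.43])
285 137 [285.2487852  137.04471086] [277.65017045 122.11029872]
194 187 [194.06345646 187.93905225] [192.72239722 194.81186502]
```

View pics/c2.png

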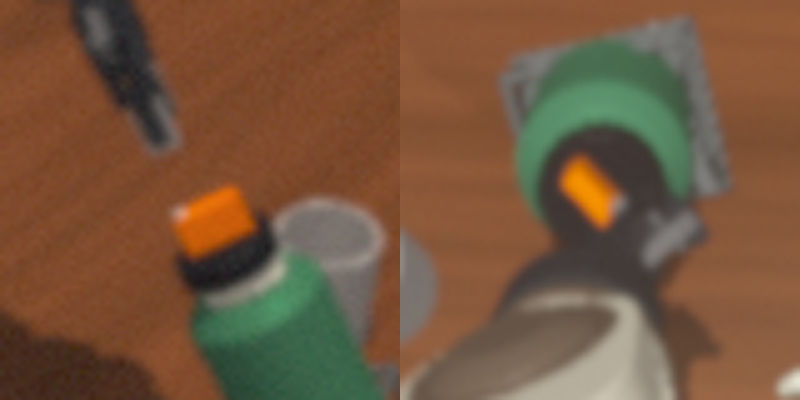

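The fingers line up with the bar: it sits at (208,200) in the scene crop and (595,190) in the top crop. I'll advance along the axis.

Request:
{"method": "play_rows", "body": {
  "fingers": [50,50,50,50,50,50,50,50],
  "delta_pos": [
    [0,-1,20],
    [-0.5,-1.9,35],
    [-0.5,-1.9,48],
    [-0.5,-1.9,58],
    [-0.5,-1.9,66],
    [-0.5,-1.9,72],
    [-0.5,-1.9,77],
    [-0.5,-1.9,77]
  ],
  "delta_rot": [
    [0,0,0],
    [0,-0.2,-0.4],
    [0,-0.2,-0.4],
    [0,-0.2,-0.4],
    [0,-0.2,-0.4],
    [0,-0.2,-0.4],
    [0,-0.2,-0.4],
    [0,-0.2,-0.4]
  ]
}}

```text
clock: 2.12
tcp_pos: [495.3, 189.9, 230.7]
tcp_rot: [-0.948, 2.442, -0.056]
force: [-0.2, -0.2, -0.2]
opening: 42.9
grasp_force: 0.0
```

```bash
python3 - <<'E'
from h import *
from station import env
C=np.array([487,187,246.])
o=env.observe();p,r=target(C,-18,.45);print(o["tcp_pos"],o["force"],delta(o,p,r))
im=[]
for f in [env.grab_frame(n) for n in("scene","top")]:
    u,v=proj(f,C).astype(int);im.append(cv2.resize(f["color"][v-40:v+40,u-40:u+40,::-1],(400,400),interpolation=cv2.INTER_CUBIC))
cv2.imwrite("pics/c3.png",np.hstack(im))
E
```

```text
[495.32812709 189.85212615 230.74884426] [-0.19073692 -0.15805231 -0.24058768] ([0.2, -0.3, 0.4], [0.07, 0.02, 0.11])
```

View pics/c3.png

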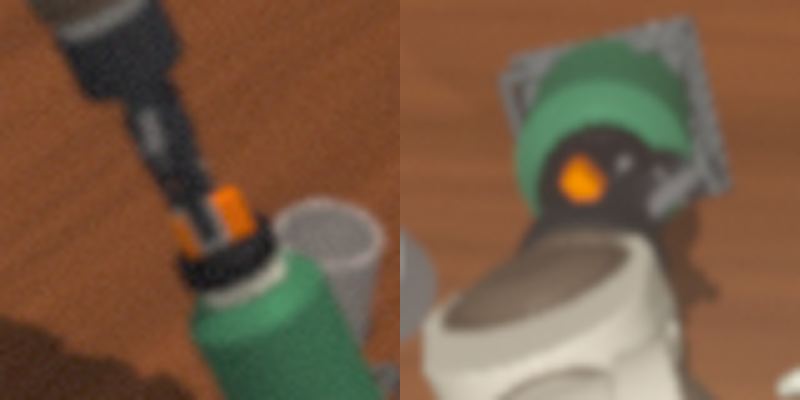

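The near pad straddles the bar about 6 crop pixels (roughly 3 mm) from its middle at (207,220), with no contact yet. Closing gently.

Request:
{"method": "play_rows", "body": {
  "fingers": [20,10,5,5,5,5,5,5],
  "delta_pos": [
    [0,0,0],
    [0,0,0],
    [0,0,0],
    [0,0,0],
    [0,0,0],
    [0,0,0],
    [0,0,0],
    [0,0,0]
  ],
  "delta_rot": [
    [0,0,0],
    [0,0,0],
    [0,0,0],
    [0,0,0],
    [0,0,0],
    [0,0,0],
    [0,0,0],
    [0,0,0]
  ],
  "grip_force": 25
}}

```text
clock: 2.88
tcp_pos: [495.5, 189.6, 232.3]
tcp_rot: [-0.946, 2.44, -0.056]
force: [-3.9, -0.4, 5.4]
opening: 13.2
grasp_force: 26.3
```

```bash
cat > st.py <<'E'
from h import *
from station import env
np.set_printoptions(precision=2,suppress=True)
o=env.observe();x,y,a=axes();B=np.array([x,y,a])
C=np.array([487,187,246.])
r=R.from_rotvec(o["tcp_rot"]).as_matrix();ty=r[:,1]
print("t",o["clock"],"tcp in can axes rel C",B@(o["tcp_pos"]-C),"F",B@o["force"],"M",B@o["wrist_torque"],"theta",np.arctan2(-ty@x,ty@y),"tilt",np.degrees(np.arccos(-r[:,2]@a)),"open",o["opening"],"grip",o["grasp_force"],"j6",o["joint_positions"][5])
E
python3 st.py
```

```text
t 2.8833 tcp in can axes rel C [  0.81   0.05 -16.29] F [-0.63  0.71  6.59] M [-0.05  0.57  0.09] theta 0.451481855558987 tilt 0.12896158454300116 open 13.205924950689091 grip 26.30940020084381 j6 -0.36145148133672345
```

Request:
{"method": "play_rows", "body": {
  "fingers": [5,5,5,5,5,5,5,5],
  "delta_pos": [
    [0,0,0],
    [0,0,0],
    [0,0,0],
    [0,0,0],
    [0,0,0],
    [0,0,0],
    [0,0,0],
    [0,0,0]
  ],
  "delta_rot": [
    [0,0,-3],
    [0,0,-7],
    [0,0,-11],
    [0,0,-15],
    [0,0,-19],
    [0,0,-23],
    [0,0,-26],
    [0,0,-26]
  ]
}}

```text
clock: 3.55
tcp_pos: [495.5, 189.5, 232.3]
tcp_rot: [-1.483, 2.175, -0.215]
force: [-2.9, -0.8, 4.3]
opening: 13.7
grasp_force: 26.0
```

```bash
python3 st.py; python3 - <<'E'
from h import *
from station import env
C=np.array([487,187,246.]);im=[]
for f in [env.grab_frame(n) for n in("scene","top")]:
    u,v=proj(f,C).astype(int);im.append(cv2.resize(f["color"][v-40:v+40,u-40:u+40,::-1],(400,400),interpolation=cv2.INTER_CUBIC))
cv2.imwrite("pics/c4.png",np.hstack(im))
E
```

```text
t 3.55 tcp in can axes rel C [  0.81  -0.04 -16.32] F [-0.39  0.06  5.24] M [-0.14  0.57  0.07] theta 0.908512290364789 tilt 0.12012311985633586 open 13.703496771797944 grip 26.027846038341522 j6 -0.8185311221742996
```

View pics/c4.png

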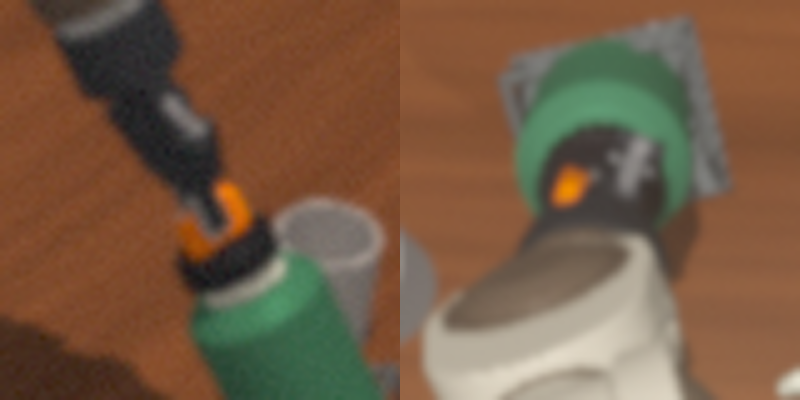

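The lid turns with the gripper: the bar is now nearly level at about (570,187) in the top crop. It stays square and still sits on the neck, so I'll continue to the middle of the gap.

Request:
{"method": "play_rows", "body": {
  "fingers": [5,5,5,5,5,5,5,5],
  "delta_pos": [
    [0,0,0],
    [0,0,0],
    [0,0,0],
    [0,0,0],
    [0,0,0],
    [0,0,0],
    [0,0,0],
    [0,0,0]
  ],
  "delta_rot": [
    [0,0,-3],
    [0,0,-7],
    [0,0,-11],
    [0,0,-15],
    [0,0,-19],
    [0,0,-22],
    [0,0,-24.5],
    [0,0,-24.5]
  ]
}}

```text
clock: 4.32
tcp_pos: [495.7, 189.4, 231.7]
tcp_rot: [-1.932, 1.834, -0.357]
force: [1.3, -0.7, 2.4]
opening: 13.7
grasp_force: 25.2
```

```bash
python3 st.py
```

```text
t 4.3167 tcp in can axes rel C [  0.67  -0.21 -16.84] F [ 2.08 -1.07  1.53] M [-0.17 -0.02  0.03] theta 1.3345595303683184 tilt 0.09199635311237271 open 13.709872351109496 grip 25.186701714992523 j6 -1.2447194993501542
```

The axial load fell, so the lugs are over the gap. Pressing in.

Request:
{"method": "play_rows", "body": {
  "fingers": [5,5,5,5,5,5,5,5],
  "delta_pos": [
    [0,0,1.5],
    [0,0,3],
    [0,0,4.5],
    [0,0,6],
    [0,0,7.5],
    [0,0,9],
    [0,0,9.5],
    [0,0,9.5]
  ],
  "delta_rot": [
    [0,0,0],
    [0,0,0],
    [0,0,0],
    [0,0,0],
    [0,0,0],
    [0,0,0],
    [0,0,0],
    [0,0,0]
  ]
}}

```text
clock: 4.98
tcp_pos: [500.0, 191.0, 224.6]
tcp_rot: [-1.93, 1.835, -0.356]
force: [-4.2, -0.9, 10.5]
opening: 13.2
grasp_force: 26.4
```

```bash
python3 st.py
```

```text
t 4.9833 tcp in can axes rel C [  1.11   0.17 -25.37] F [ 1.56  0.33 11.27] M [ 0.05  0.1  -0.03] theta 1.3327221097109296 tilt 0.16105178815723417 open 13.19466734708369 grip 26.40654355287552 j6 -1.2436884432921174
```

It dropped 9 mm. Now turning forward.

Request:
{"method": "play_rows", "body": {
  "fingers": [5,5,5,5,5,5,5,5],
  "delta_pos": [
    [0,0,-1],
    [0,0,-1],
    [0,0,-1],
    [0,0,-0.8],
    [0,0,-0.6],
    [0,0,-0.5],
    [0,0,-0.4],
    [0,0,-0.3]
  ],
  "delta_rot": [
    [0,0,3],
    [0,0,7],
    [0,0,11],
    [0,0,15],
    [0,0,19],
    [0,0,23],
    [0,0,27],
    [0,0,31]
  ]
}}

```text
clock: 5.65
tcp_pos: [499.7, 191.3, 224.3]
tcp_rot: [-1.348, 2.255, -0.172]
force: [-2.8, 0.7, 6.7]
opening: 13.5
grasp_force: 26.3
```

```bash
python3 st.py
```

```text
t 5.65 tcp in can axes rel C [  0.73   0.47 -25.54] F [1.17 1.44 7.03] M [0.44 0.09 0.15] theta 0.7887552653762402 tilt 0.15446243854713115 open 13.454395122749633 grip 26.260609030723572 j6 -0.6994136689922087
```

Request:
{"method": "play_rows", "body": {
  "fingers": [5,5,5,5,5,5,5,5],
  "delta_pos": [
    [0,0,0.1],
    [0,0,0.2],
    [0,0,0.3],
    [0,0,0.4],
    [0,0,0.5],
    [0,0,0.6],
    [0,0,0.7],
    [0,0,0.8]
  ],
  "delta_rot": [
    [0,0,4],
    [0,0,8],
    [0,0,12],
    [0,0,16],
    [0,0,20],
    [0,0,24],
    [0,0,28],
    [0,0,32]
  ]
}}

```text
clock: 6.32
tcp_pos: [500.3, 191.6, 223.2]
tcp_rot: [-0.671, 2.529, 0.024]
force: [2.9, 4.1, 3.4]
opening: 13.5
grasp_force: 25.2
```

```bash
python3 st.py
```

```text
t 6.3167 tcp in can axes rel C [  0.79   0.63 -26.81] F [5.15 3.08 0.95] M [ 0.7  -0.76  0.14] theta 0.23023050065087813 tilt 0.17492668128161132 open 13.524274053230274 grip 25.209487080574036 j6 -0.14091991447544477
```

Request:
{"method": "play_rows", "body": {
  "fingers": [5,5,5,5,5,5],
  "delta_pos": [
    [0,0,0.2],
    [0,0,0.4],
    [0,0,0.5],
    [0,0,0.5],
    [0,0,0.5],
    [0,0,0.5]
  ],
  "delta_rot": [
    [0,0,3],
    [0,0,6],
    [0,0,9],
    [0,0,11],
    [0,0,13],
    [0,0,13]
  ]
}}

```text
clock: 6.82
tcp_pos: [501.0, 191.1, 223.0]
tcp_rot: [-0.382, 2.591, 0.101]
force: [6.6, 0.8, 2.8]
opening: 13.7
grasp_force: 26.5
```

```bash
python3 st.py
```

```text
t 6.8167 tcp in can axes rel C [  1.2   -0.01 -27.19] F [ 7.07 -1.13 -0.88] M [-0.2  -1.15  0.36] theta 0.004423579660910684 tilt 0.15444840843368837 open 13.69198277101499 grip 26.48229271173477 j6 0.08440758200899519
```

Request:
{"method": "play_rows", "body": {
  "fingers": [5,5,5,5,5],
  "delta_pos": [
    [0,0,0.3],
    [0,0,0.3],
    [0,0,0.3],
    [0,0,0.3],
    [0,0,0.3]
  ],
  "delta_rot": [
    [0,0,1.5],
    [0,0,3],
    [0,0,4],
    [0,0,4],
    [0,0,4]
  ],
  "grip_force": 40
}}

```text
clock: 7.23
tcp_pos: [501.3, 191.4, 223.1]
tcp_rot: [-0.296, 2.604, 0.124]
force: [6.2, 1.0, 3.5]
opening: 13.0
grasp_force: 54.7
```

```bash
python3 st.py
```

```text
t 7.2333 tcp in can axes rel C [  1.53   0.11 -27.34] F [ 7.13 -0.82 -0.09] M [-0.14 -1.34  1.14] theta -0.0620885967563346 tilt 0.1934432181001859 open 13.005756178459967 grip 54.66758621740155 j6 0.15097768963805985
```

The torque rose to 1.1 N m against the stop, so the lid is home. Releasing and backing off along the axis.

Request:
{"method": "play_rows", "body": {
  "fingers": [15,30,50,50,50,50,50,50],
  "delta_pos": [
    [0,0,0],
    [0,0,0],
    [0,0,0],
    [0,0,0],
    [0,0,-15],
    [0,0,-35],
    [0,0,-60],
    [0,0,-85]
  ],
  "delta_rot": [
    [0,0,0],
    [0,0,0],
    [0,0,0],
    [0,0,0],
    [0,0,0],
    [0,0,0],
    [0,0,0],
    [0,0,0]
  ]
}}

```text
clock: 7.9
tcp_pos: [458.7, 178.5, 295.3]
tcp_rot: [-0.295, 2.609, 0.124]
force: [1.0, 0.1, 0.9]
opening: 42.4
grasp_force: 0.0
```

Request:
{"method": "play_rows", "body": {
  "fingers": [50,50,50,50,50,50],
  "delta_pos": [
    [0,0,-30],
    [0,0,-60],
    [0,0,-90],
    [0,0,-120],
    [0,0,-120],
    [0,0,-120]
  ],
  "delta_rot": [
    [0,0,0],
    [0,0,0],
    [0,0,0],
    [0,0,0],
    [0,0,0],
    [0,0,0]
  ]
}}

```text
clock: 8.4
tcp_pos: [402.0, 161.7, 401.1]
tcp_rot: [-0.294, 2.604, 0.126]
force: [0.3, 1.1, -0.7]
opening: 42.4
grasp_force: 0.0
```

```bash
python3 st.py; python3 - <<'E'
from h import *
from station import env
C=np.array([487,187,246.]);im=[]
for n in("scene","top"):
    f=env.grab_frame(n);u,v=proj(f,C).astype(int);im.append(cv2.resize(f["color"][v-40:v+40,u-40:u+40,::-1],(400,400),interpolation=cv2.INTER_CUBIC))
cv2.imwrite("pics/c5.png",np.hstack(im))
E
```

```text
t 8.4 tcp in can axes rel C [  0.7   -0.06 178.64] F [ 0.14  0.96 -0.89] M [-0.02  0.4   0.02] theta -0.06336299977488312 tilt 0.1948964985021646 open 42.437734528963055 grip 0.0 j6 0.18253317269842875
```

View pics/c5.png

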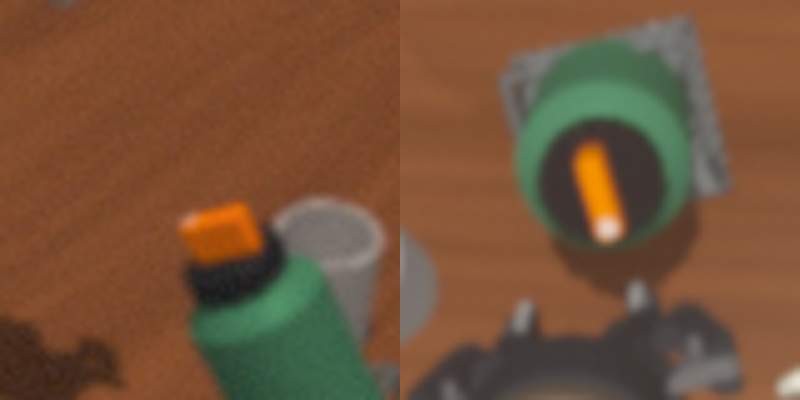

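The lid sits low with the white neck hidden, and the bar at (590,150)–(607,228) runs in line with the stand and has its dot on the low side. I'll check the angle, then hand in.

```bash
python3 - <<'E'
from h import *
from station import env
T=env.grab_frame("top")
x,y,a=axes();C=np.array([487,187,246.])-11*a
def onp(f,uv):
    o,d=ray(f,uv);return o+d*((C-o)@a)/(d@a)
b=min(blobs(T,*ORANGE),key=lambda b:np.hypot(*(b[0]-proj(T,C))))
ys,xs=np.nonzero(b[2]);v=cv2.fitLine(np.c_[xs,ys].astype(np.float32),2,0,.01,.01).ravel()[:2]
d=onp(T,b[0]+6*v)-onp(T,b[0]-6*v);d=d*np.sign(d@x);th=np.arctan2(d@y,d@x);print(th)
if abs(th)<.12: print(env.job_done())
E
```

```text
-0.004257791471974312
the job is handed in; nothing more can be done
None
```

The lid was turned back until it dropped 9 mm into the thread, then forward against its stop (measured angle about 0 rad) and released, and the job was handed in at about 8.5 s; I saw no contact with the cup, jug or glass but did not re-measure their positions.

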